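# Fit the crank back on the hand mill

### The arm

A 7-joint arm with a two-finger parallel gripper is mounted at the origin on a cart in front of the work surface, level with it; the furniture and walls round the work are solid. World frame = base frame: x ahead of the robot, y to its left, z up, the work surface at z = 0. Lengths are in m, angles in rad, forces in N, time in s.
With the tool pointing down it reaches from about 0.4 to 0.875 m from the base axis. Payload 19.3 kg.
Tool frame: the origin (TCP) lies midway between the tips of the shut fingers; the grasp point (between the pads) lies 19 mm behind it; z points along the fingers, y is the direction in which the jaws open and shut (so a half turn about z gives the same grasp; the last joint's range is limited). The gripper opens to 85 mm and grips with 20 to 120 N. Pads are 22 mm wide; open, the fingers measure 114 mm over their backs; the gripper's body (76 mm by 85 mm) begins 54 mm behind the grasp point. The pads swing forward as they close: fully open they stand 13 mm farther back than shut.
Start: joints at [-1.222, 0.521, -0.036, 1.599, 0.021, 1.021, -0.113], TCP at [0.254, 0.571, 0.231] pointing down, gripper open.
Joint ranges: [-2.91, 2.91], [-0.3, 2.13], [-1.5, 1.42], [0.17, 2.43], [-1.26, 4.41], [0.16, 1.93], [-2.52, 2.52]. Speed limits (rad/s): [1.89, 1.89, 2.39, 2.39, 3.01, 3.01, 3.01].

### API

Orientations are given as [roll, pitch, yaw] about the fixed x, y, z axes, in that order (R = Rz(yaw) Ry(pitch) Rx(roll)).
In Python, from workcell import bot gives the robot as it stands.
- The arm moves only by the tool servo_tool, never from a script. Its argument "plan" is a list of rows, each a list of 5 numbers: the shift along the world's x, y, z in mm, then the turn about the world's z in rad, then the gripper's target within -1 to 1 (shut at 1, half-way at 0, fully open at -1). In form: [[tx, ty, tz, yaw, jaw], ...]. A call has exactly 10 rows; each row is the pose to reach, as a shift and turn from the pose commanded when the call began; what a row does not reach only later rows make up. A row lasts 1/12 s, in which the tool goes at most 41.7 mm and 7.16 degrees, less where a joint would pass 70% of its speed; a pose out of reach is approached as far as the arm can. A call with a gripper value outside its range is refused whole. The fingers move at their own pace and stop on an object; "squeeze" is the grip in N (left out, the last holds). Time passes only in rows, so rows that repeat a pose let the fingers close, or fill a call up. It gives the time, the measured TCP pose, the force and the opening at its end, in the units of the state.
- bot.observe(): the state, without advancing time (a new reading comes with each control period).
- bot.grab_frame(name): name is "scene" or "top"; returns the picture (480x640x3 uint8, blue, green, red); there is no depth.
- bot.calibration(name): a dict with "fx", "fy", "cx", "cy" (pixels), "T" (4x4, takes a point from camera to world coordinates). Camera axes: x right, y down, z forward; pixel columns grow to the right and rows downward; lengths in m; the calibration is good to about 2 mm. A picture is of the moment at which its call begins. calibration takes no time and is no camera call.
- bot.job_done(): hands the job in, once; it reports no verdict.
The state is a dict: "clock": time; "qpos": joint angles; "qd": joint speeds; "joint_efforts": joint torques, N m; "position": TCP position; "tool_rot": TCP orientation; "force": force on the tool from outside, world axes, zero at the start; "moment": the same for the moment, N m; "grip_width": finger opening in m.
Only numpy, scipy, OpenCV 4.12 (cv2) and the standard library are available. Lean on these libraries where they do the work, as an engineer would, in place of code of your own. Each camera call takes 0.05 s, during which the arm holds its last target.

### The job

The hand mill on the cooktop has lost its crank to the washing-up. Pick up the larger crank, the one with the square hub and square hole, turn it to match the mill's square spindle and push it fully down onto the spindle, then let go. Leave the short round-hubbed crank and the jar just behind the mill where they stand.

Things in the scene. Friction and masses are not known exactly. Their poses are not given: they have to be found in the camera images.
- crank: Aluminium crank, starts hub down left or right of the mill. Square hub 42x42 mm, 36 high, square through hole 25 mm wide, parallel to the hub. Arm 16 mm wide, 8 thick (20 to 28 mm up) along +x; at its end, 96 mm out, an upright wooden knob, 20 mm thick, top 70 mm up. Origin: centre of hub underside, z up. Free hub faces: +y and -y. 0.16 kg, balanced 10 mm from hub centre towards the arm.
- spindle: Upright square steel spindle on the fixed wooden mill (122 mm square, domed). Origin: centre of its foot on a round shoulder 42 mm wide, 125 mm above the cooktop, where the hub rests; beside it the mill is 25 mm lower. z up, x, y square to the flats. 20 mm square for 26 mm, then tapers to 8 mm at 40 mm. Turns about z, friction 0.08 N m, starts at any angle; crank fits in 4 directions.
- short_crank: Short crank of another appliance, same materials, on the other side of the mill: round hub 30 mm across, 26 mm high, round 13 mm hole; arm along +x to a small knob 61 mm from the hub's centre, top 54 mm up. Origin: centre of the hub's underside. Does not fit the mill; leave it.
- jar: Glass jar with a light grey cap, 61 mm across, 102 mm high, standing behind the mill. Origin: centre of its underside. Leave it.

How it is judged:
By the outcome, as a careful person would: the job done as asked, in the order asked, and still so for the second after the job is handed in, with the robot touching nothing.
It also fails if it takes over 35 s, if anything falls off the work surface, if the arm or the gripper's body presses on something with over 40 N, if the wrist force passes 120 N, or if a joint passes its speed limit or range.

## Working session

There is one attempt and no reset: what is moved stays moved. The work goes in short steps, Python scripts to look and compute and a tool call to move; the robot and the scene stay as the last step left them, time stands still between calls to the robot, and variables do not carry over. Pictures are saved under pics/ and viewed, and the job is handed in when it is done.

Besides the shell and the picture viewer there is one more tool, called by a JSON object that holds its "method" and its "body". servo_tool: Moves the arm, as the interface text tells. Its arguments: {"type":"object","properties":{"plan":{"type":"array","items":{"type":"array","items":{"type":"number"}}},"squeeze":{"type":"number"}},"required":["plan"]}

```bash
mkdir -p pics; python3 - <<'E'
from workcell import bot
import cv2
for n in("scene","top"):
    cv2.imwrite(f"pics/{n}0.png",bot.grab_frame(n)); c=bot.calibration(n); print(n,{k:(v if k!='T' else [[round(float(x),4) for x in r] for r in v]) for k,v in c.items()})
print(bot.observe())
E
```

```text
scene {'fx': 610.6084935939307, 'fy': 610.6084935939307, 'cx': 323.50248876840527, 'cy': 243.90435147762878, 'T': [[0.8539, -0.2664, 0.447, -0.0869], [-0.5201, -0.4089, 0.7498, -1.0761], [-0.017, -0.8728, -0.4878, 0.7779], [0.0, 0.0, 0.0, 1.0]]}
top {'fx': 592.57811572762, 'fy': 592.57811572762, 'cx': 314.9924109205908, 'cy': 237.6006328915117, 'T': [[0.0027, -0.9803, 0.1975, 0.3186], [-0.9999, 0.0003, 0.0156, -0.0597], [-0.0154, -0.1976, -0.9802, 1.1373], [0.0, 0.0, 0.0, 1.0]]}
{'clock': 0.1, 'qpos': array([-1.22218178,  0.52197879, -0.03632649,  1.59992222,  0.02118503,
        1.02110324, -0.1127847 ]), 'qd': array([-6.82213638e-05, -3.02451051e-04,  5.49489008e-04, -2.66245040e-03,
        1.34537343e-04,  3.13344232e-04, -1.09063544e-03]), 'joint_efforts': array([ 5.08360157e-03, -9.28482485e+01,  1.98426448e+00, -3.70525002e+01,
        1.80432462e-02,  5.37697953e-03,  3.64545531e-05]), 'position': array([0.25408159, 0.57070329, 0.23077841]), 'tool_rot': array([-3.14056707e+00,  5.89563238e-05,  2.72277330e+00]), 'force': array([-0.58413054,  0.29423861,  0.32251373]), 'moment': array([-0.01172826, -0.0143427 , -0.03601651]), 'grip_width': 0.08508334330860444}
```

View pics/scene0.png

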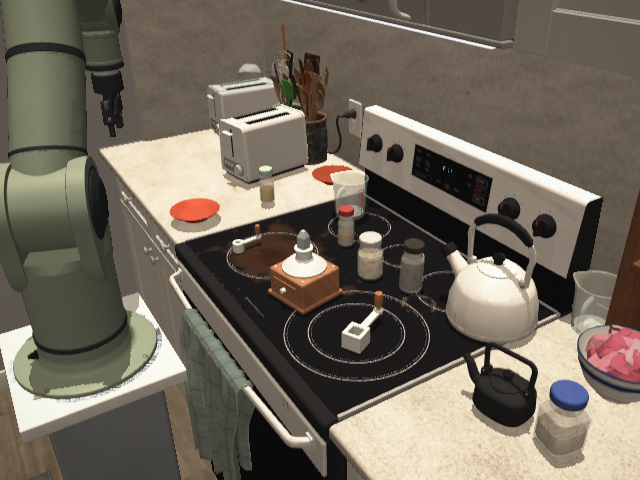

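View pics/top0.png

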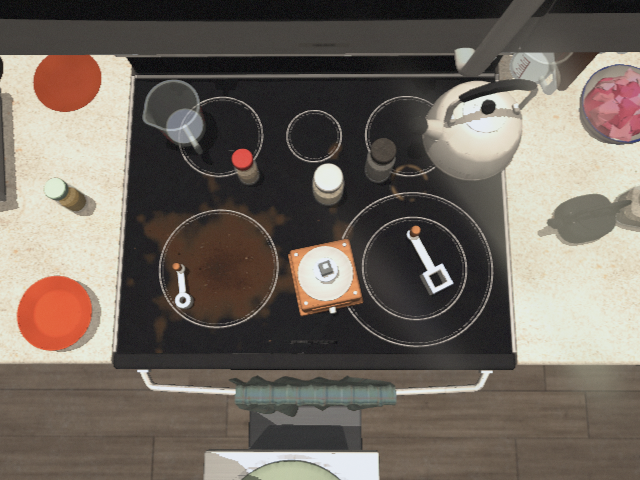

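The top view shows the crank hub near (436,278) with its knob near (415,231), and the spindle near (325,268). The white-capped jar is behind the mill. I'll enlarge these areas next.

```bash
python3 - <<'E'
import cv2,numpy as np
t=cv2.imread("pics/top0.png");s=cv2.imread("pics/scene0.png")
def crop(im,x,y,w,h,k,n): cv2.imwrite(n,cv2.resize(im[y:y+h,x:x+w],None,fx=k,fy=k,interpolation=cv2.INTER_CUBIC))
crop(t,395,215,70,90,6,"pics/a.png");crop(t,285,230,80,90,6,"pics/b.png")
crop(s,260,220,140,140,4,"pics/c.png")
E
```

```text
(no output)
```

View pics/a.png

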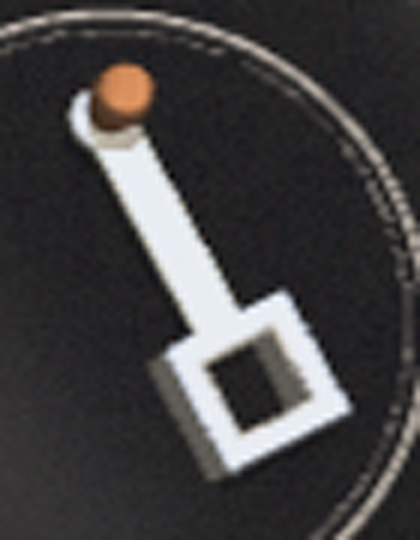

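View pics/b.png

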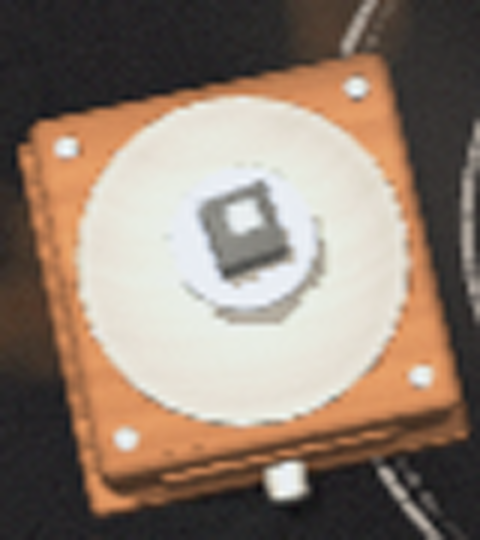

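View pics/c.png

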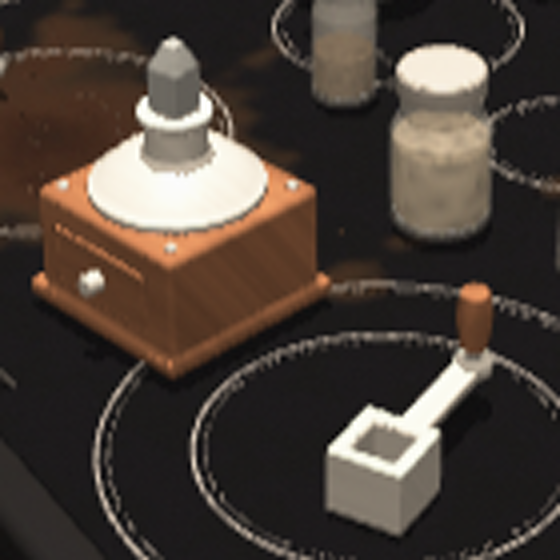

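```bash
cat > h.py <<'E'
import cv2,numpy as np
from workcell import bot
C={n:bot.calibration(n) for n in("scene","top")}
def proj(n,P):
    c=C[n];T=np.linalg.inv(np.array(c['T']));P=np.atleast_2d(P)
    q=P@T[:3,:3].T+T[:3,3];return np.c_[c['fx']*q[:,0]/q[:,2]+c['cx'],c['fy']*q[:,1]/q[:,2]+c['cy']]
def at(n,uv,z):
    c=C[n];T=np.array(c['T']);uv=np.atleast_2d(uv)
    d=np.c_[(uv[:,0]-c['cx'])/c['fx'],(uv[:,1]-c['cy'])/c['fy'],np.ones(len(uv))]@T[:3,:3].T
    return T[:3,3]+d*((z-T[2,3])/d[:,2])[:,None]
def un(p,k,o): return (np.array(p,float)+.5)/k-.5+np.array(o)
def sq(s,z,x,y,a):
    b=np.array([[1,1],[1,-1],[-1,-1],[-1,1]])*s/2;c,d=np.cos(a),np.sin(a)
    return np.c_[b@np.array([[c,d],[-d,c]])+[x,y],np.full(4,z)]
def crop(im,x,y,w,h,k,n): cv2.imwrite(n,cv2.resize(im[y:y+h,x:x+w],None,fx=k,fy=k,interpolation=cv2.INTER_CUBIC))
E
python3 - <<'E'
from h import *
P=at("top",un([(288,291),(352,408),(232,472),(167,355)],6,(395,215)),.036)
print(P.round(4),P.mean(0).round(4))
e=[P[0]-P[1],P[3]-P[2],P[3]-P[0],P[2]-P[1]]
for v in e: print(np.hypot(v[0],v[1]),np.arctan2(v[1],v[0]))
Q=at("top",un([(123,88)],6,(395,215)),.070);print("knob",Q, np.linalg.norm((Q-P.mean(0))[0,:2]),np.arctan2(*(Q-P.mean(0))[0,[1,0]]))
S=at("top",un([(243,216)],6,(285,230)),.165);print("tip",S)
S=at("top",un([(246,240)],6,(285,230)),.125);print("shoulder",S)
S=at("scene",un([(174,112)],4,(260,220)),.125);print("shoulder sc",S)
S=at("scene",un([(172,42)],4,(260,220)),.165);print("tip sc",S)
s=cv2.imread("pics/scene0.png");crop(s,285,222,40,45,12,"pics/d.png");crop(s,335,300,40,60,10,"pics/e.png")
t=cv2.imread("pics/top0.png");crop(t,310,252,32,34,16,"pics/f.png")
E
```

```text
[[ 0.4918 -0.2813  0.036 ]
 [ 0.4551 -0.2997  0.036 ]
 [ 0.4352 -0.2618  0.036 ]
 [ 0.4716 -0.243   0.036 ]] [ 0.4634 -0.2714  0.036 ]
0.04101571001616503 0.46329125301414886
0.041026883150954034 0.4771609067690071
0.043323761892669906 2.0548658388586407
0.04275502869738762 2.055311347121422
knob [[ 0.54932068 -0.22659103  0.07      ]] 0.09689685000976128 0.48121234473147034
tip [[ 0.46725515 -0.06102561  0.165     ]]
shoulder [[ 0.46640278 -0.06193873  0.125     ]]
shoulder sc [[ 0.46579298 -0.06242055  0.125     ]]
tip sc [[ 0.468804   -0.05765427  0.165     ]]
```

View pics/d.png

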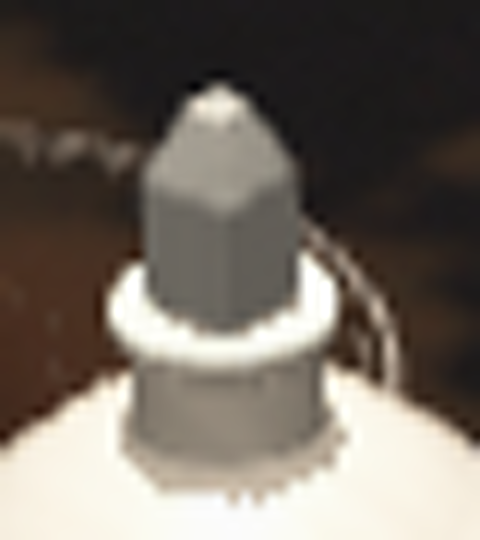

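View pics/e.png

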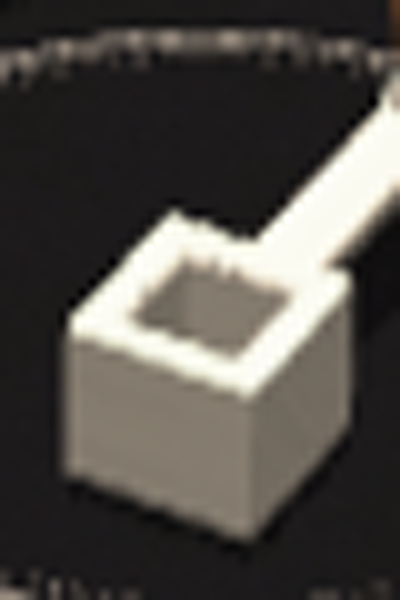

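View pics/f.png

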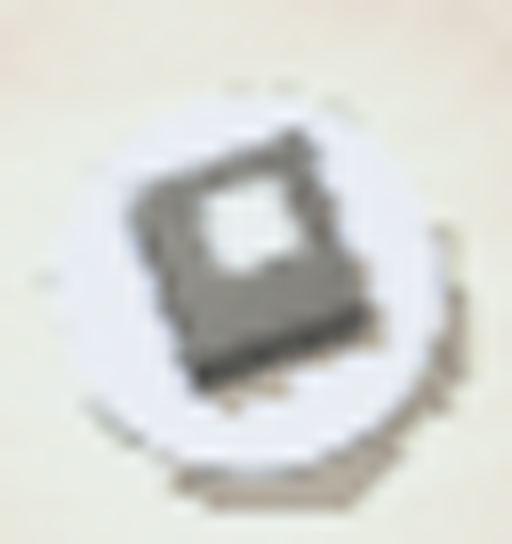

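```bash
cat > fit.py <<'E'
from h import *
from scipy.optimize import least_squares
def fit(obs,x0):
    # obs: (cam, s, z, cornerindex or None, uv)
    def r(p):
        o=[]
        for cam,s,z,i,uv in obs:
            q=sq(s,z,*p); q=q.mean(0) if i is None else q[i]
            o+=list(proj(cam,q)[0]-uv)
        return np.array(o)
    l=least_squares(r,x0,loss='soft_l1');print(l.x.round(4),r(l.x).reshape(-1,2).round(2).tolist());return l.x
E
python3 - <<'E'
from fit import *
o=(395,215);e=(335,300)
def near(cam,s,z,uv,x0):
    return int(np.argmin(np.linalg.norm(proj(cam,sq(s,z,*x0))-uv,axis=1)))
def mk(lst,x0): return [(c,s,z,None if N else near(c,s,z,uv,x0),uv) for c,s,z,uv,N in lst]
x0=[.4634,-.2714,.475]
T=[("top",.042,.036,un(p,6,o),0) for p in[(288,291),(352,408),(232,472),(167,355)]]
S=[("scene",.042,.036,un(p,10,e),0) for p in[(175,212),(68,325),(247,395),(352,270)]]+[("scene",.042,0,un(p,10,e),0) for p in[(66,475),(250,542),(348,428)]]
for L in(T,S,T+S):h=fit(mk(L,x0),x0)
x1=[.4665,-.062,.28]
o=(310,252);e=(285,222)
T=[("top",.02,.151,un(p,16,o),0) for p in[(137,200),(300,135),(367,300)]]+[("top",.02,.125,un((205,388),16,o),0),("top",.008,.165,un((252,225),16,o),1),("top",.042,.125,un((250,285),16,o),1)]
S=[("scene",.02,.151,un(p,12,e),0) for p in[(147,195),(225,212),(297,178)]]+[("scene",.02,.125,un((225,330),12,e),0),("scene",.008,.165,un((217,102),12,e),1)]
for L in(T,S,T+S):s=fit(mk(L,x1),x1)
for n,f,off,k,sz in(("top","top0",(310,252),16,(32,34)),("scene","scene0",(285,222),12,(40,45)),("top","top0",(395,215),6,(70,90)),("scene","scene0",(335,300),10,(40,60))):
    im=cv2.imread(f"pics/{f}.png");im=cv2.resize(im[off[1]:off[1]+sz[1],off[0]:off[0]+sz[0]],None,fx=k,fy=k)
    for p,l in((h,[(.042,0),(.042,.036),(.025,.036)]),(s,[(.02,.125),(.02,.151),(.008,.165)])):
        for a,z in l: cv2.polylines(im,[(((proj(n,sq(a,z,*p))-off)+.5)*k-.5).astype(int)],True,(0,0,255),1)
    cv2.imwrite(f"pics/ov_{n}{off[0]}.png",im)
a=[cv2.imread(f"pics/ov_{x}.png") for x in("top310","scene285","top395","scene335")]
a=[cv2.resize(x,(400,int(x.shape[0]*400/x.shape[1]))) for x in a]
cv2.imwrite("pics/ov.png",cv2.resize(np.hstack([cv2.copyMakeBorder(x,0,600-x.shape[0],0,0,0) for x in a[:2]]),None,fx=1,fy=1))
E
```

```text
[ 0.4634 -0.2714  0.477 ] [[-0.47, 0.03], [0.05, 0.36], [0.32, 0.03], [0.07, -0.44]]
[ 0.4643 -0.2695  0.4616] [[-0.38, 0.46], [-0.27, 0.06], [0.38, -0.12], [0.19, 1.12], [-0.02, -0.54], [-0.13, -0.29], [0.23, -0.35]]
[ 0.4636 -0.2707  0.4694] [[-0.75, -0.04], [-0.37, 0.37], [-0.19, -0.12], [-0.29, -0.66], [-0.44, 0.89], [-0.21, 0.57], [0.56, 0.31], [0.22, 1.48], [0.05, -0.03], [0.04, 0.15], [0.26, 0.02]]
[ 0.467  -0.0613  0.3795] [[-0.56, -0.3], [0.29, -0.59], [0.53, 0.03], [-0.35, 0.96], [-0.01, 0.16], [0.08, -0.08]]
[ 0.4681 -0.0591  0.3163] [[-0.46, -1.24], [-0.08, 0.14], [0.15, -0.51], [0.32, 0.87], [0.05, 0.43]]
[ 0.467  -0.0611  0.3649] [[-0.64, -0.41], [0.26, -0.53], [0.35, 0.15], [-0.59, 0.92], [-0.15, 0.17], [-0.05, -0.08], [-0.45, -0.58], [0.24, 0.64], [0.13, -0.14], [0.64, 1.39], [0.05, 0.94]]
```

View pics/ov.png

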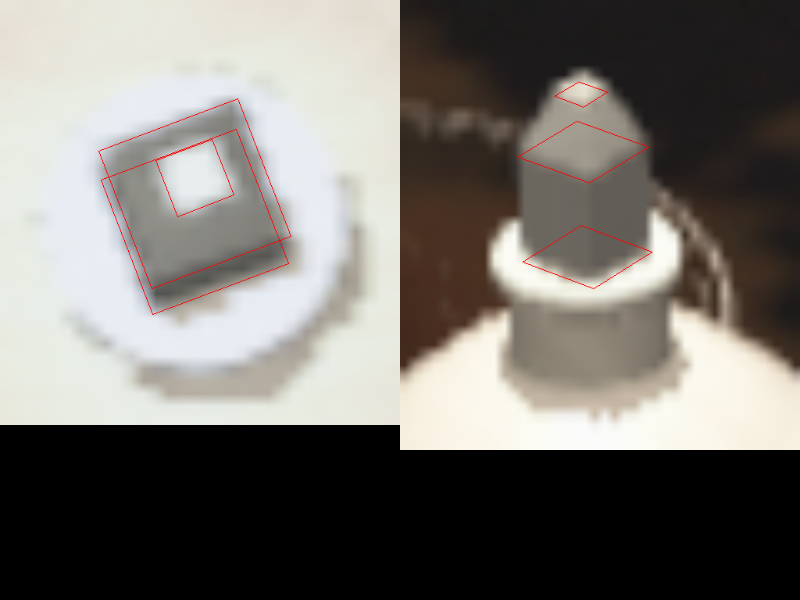

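{"method": "servo_tool", "body": {"plan": [[20,-25,10,-0.12,-1],[40,-50,20,-0.24,-1],[60,-75,30,-0.36,-1],[80,-100,40,-0.48,-1],[100,-125,50,-0.6,-1],[120,-150,60,-0.72,-1],[140,-175,70,-0.84,-1],[160,-205,70,-0.96,-1],[170,-240,70,-1.08,-1],[180,-275,70,-1.2,-1]], "squeeze": 40}}

```text
clock: 0.93
position: [0.4347, 0.2943, 0.3011]
tool_rot: [-3.141, 0.0, 1.517]
force: [1.1, -0.4, -0.3]
grip_width: 0.0852
```

{"method": "servo_tool", "body": {"plan": [[3,-38,0,-0.1,-1],[6,-76,0,-0.2,-1],[9,-114,0,-0.3,-1],[12,-152,0,-0.4,-1],[15,-190,0,-0.5,-1],[18,-228,0,-0.6,-1],[21,-266,0,-0.7,-1],[24,-304,0,-0.8,-1],[27,-342,0,-0.9,-1],[30,-380,0,-1.0,-1]]}}

```text
clock: 1.77
position: [0.4638, -0.0858, 0.3014]
tool_rot: [-3.141, -0.0, 0.518]
force: [0.9, 1.5, 0.1]
grip_width: 0.0855
```

{"method": "servo_tool", "body": {"plan": [[0,-37,0,-0.05,-1],[0,-74,0,-0.05,-1],[0,-111,0,-0.05,-1],[0,-148,-20,-0.05,-1],[0,-187,-50,-0.05,-1],[0,-187,-85,-0.05,-1],[0,-187,-120,-0.05,-1],[0,-187,-150,-0.05,-1],[0,-187,-150,-0.05,-1],[0,-187,-150,-0.05,-1]]}}

```text
clock: 2.6
position: [0.4635, -0.2711, 0.151]
tool_rot: [-3.14, 0.002, 0.472]
force: [-0.1, -0.9, -0.3]
grip_width: 0.0857
```

{"method": "servo_tool", "body": {"plan": [[0,0,-25,0,-1],[0,0,-50,0,-1],[0,0,-75,0,-1],[0,0,-100,0,-1],[0,0,-115,0,-1],[0,0,-130,0,-1],[0,0,-140,0,-1],[0,0,-147,0,-1],[0,0,-147,0,-1],[0,0,-147,0,-1]]}}

```text
clock: 3.43
position: [0.4648, -0.2713, 0.0053]
tool_rot: [3.141, -0.001, 0.473]
force: [0.1, -0.4, -0.5]
grip_width: 0.0851
```

```bash
python3 - <<'E'
from h import *
crop(bot.grab_frame("scene"),310,230,120,140,5,"pics/g.png")
E
```

```text
(no output)
```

View pics/g.png

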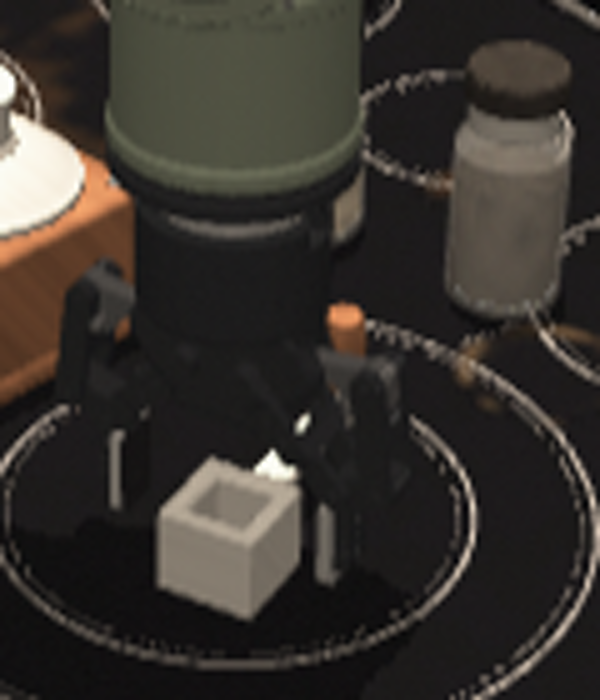

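The open fingers straddle the hub, with the left pad at (118,470) and the right at (325,545), and nothing is touching. I'll close now.

{"method": "servo_tool", "body": {"plan": [[0,0,0,0,-0.5],[0,0,0,0,0],[0,0,0,0,0.5],[0,0,0,0,1],[0,0,0,0,1],[0,0,0,0,1],[0,0,0,0,1],[0,0,0,0,1],[0,0,0,0,1],[0,0,0,0,1]], "squeeze": 60}}

```text
clock: 4.32
position: [0.4644, -0.2711, 0.0048]
tool_rot: [3.141, -0.001, 0.473]
force: [-0.6, 2.1, 10.9]
grip_width: 0.0414
```

```bash
python3 - <<'E'
from h import *
crop(bot.grab_frame("scene"),310,230,120,140,5,"pics/g2.png")
E
```

```text
(no output)
```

View pics/g2.png

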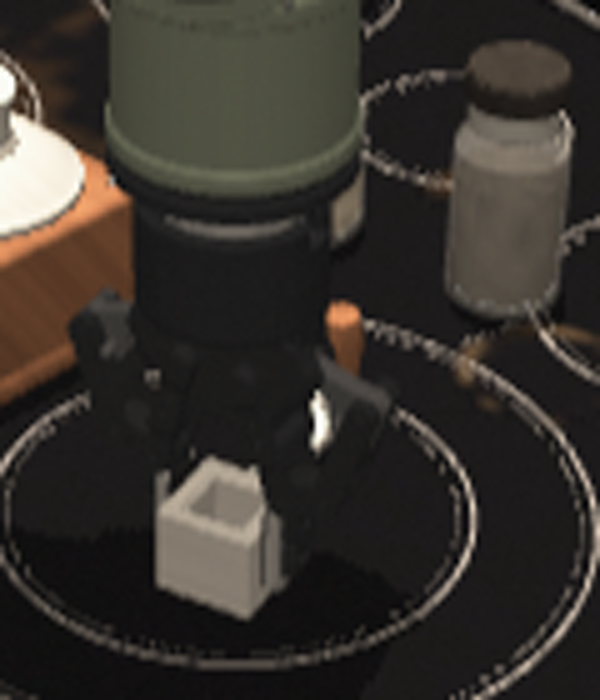

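{"method": "servo_tool", "body": {"plan": [[0,0,5,0,1],[0,0,20,0,1],[0,0,45,0,1],[0,0,75,0,1],[0,0,105,0,1],[0,0,135,0,1],[0,0,165,0,1],[0,0,185,0,1],[0,0,195,0,1],[0,0,195,0,1]]}}

```text
clock: 5.2
position: [0.4648, -0.2713, 0.201]
tool_rot: [3.14, -0.002, 0.473]
force: [-0.1, -0.3, -1.3]
grip_width: 0.041
```

{"method": "servo_tool", "body": {"plan": [[0,12,0,-0.02,1],[0,35,0,-0.04,1],[1,65,0,-0.06,1],[2,95,0,-0.08,1],[3,125,0,-0.1,1],[3,155,0,-0.11,1],[3,180,0,-0.11,1],[3,200,0,-0.11,1],[3,210,0,-0.11,1],[3,210,0,-0.11,1]]}}

```text
clock: 6.03
position: [0.4668, -0.059, 0.1982]
tool_rot: [-3.141, 0.002, 0.366]
force: [0.6, 0.3, -1.6]
grip_width: 0.0412
```

```bash
python3 - <<'E'
from h import *
s=bot.grab_frame("scene");t=bot.grab_frame("top");cv2.imwrite("pics/s3.png",s);cv2.imwrite("pics/t3.png",t)
crop(s,245,150,110,130,5,"pics/h.png");crop(t,270,190,110,110,5,"pics/h2.png")
o=bot.observe();print(o['position'],o['tool_rot'],o['grip_width'],o['force'])
E
```

```text
[ 0.46688983 -0.06153133  0.19872197] [3.14137331e+00 1.00476760e-03 3.62883250e-01] 0.041093280044966596 [-0.30899007 -0.7959673  -1.30026833]
```

View pics/h.png

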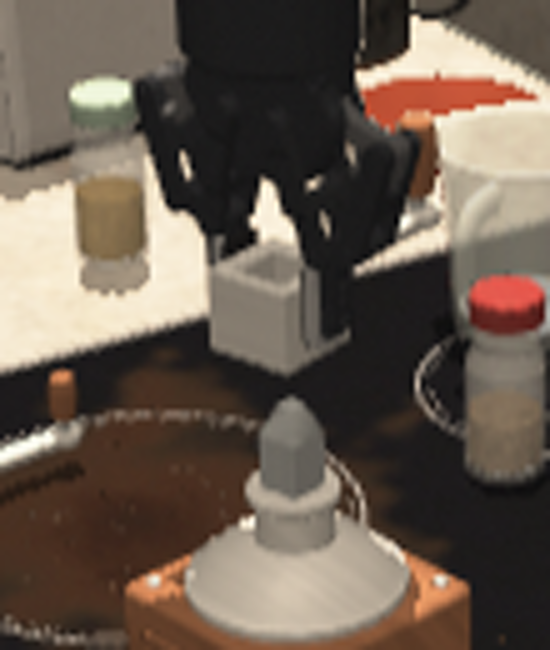

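View pics/h2.png

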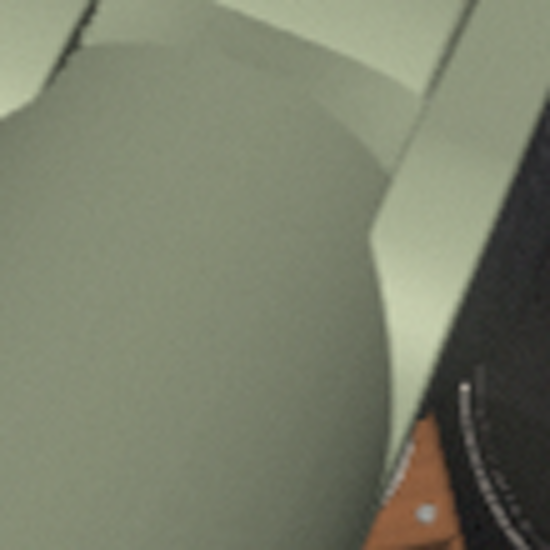

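```bash
python3 - <<'E'
from h import *
k=10;off=(280,190)
im=cv2.resize(cv2.imread("pics/s3.png")[190:265,280:330],None,fx=k,fy=k,interpolation=cv2.INTER_CUBIC)
im2=im.copy()
H=(.466,-.0613,.363)
for a,z in((.042,.194),(.042,.230),(.025,.230)): cv2.polylines(im2,[(((proj("scene",sq(a,z,*H))-off)+.5)*k-.5).astype(int)],True,(0,0,255),1)
for a,z in((.02,.125),(.02,.151)): cv2.polylines(im2,[(((proj("scene",sq(a,z,.467,-.0611,.363))-off)+.5)*k-.5).astype(int)],True,(0,255,0),1)
cv2.imwrite("pics/i.png",cv2.resize(np.hstack([im,im2]),(800,600)))
E
```

```text
(no output)
```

View pics/i.png

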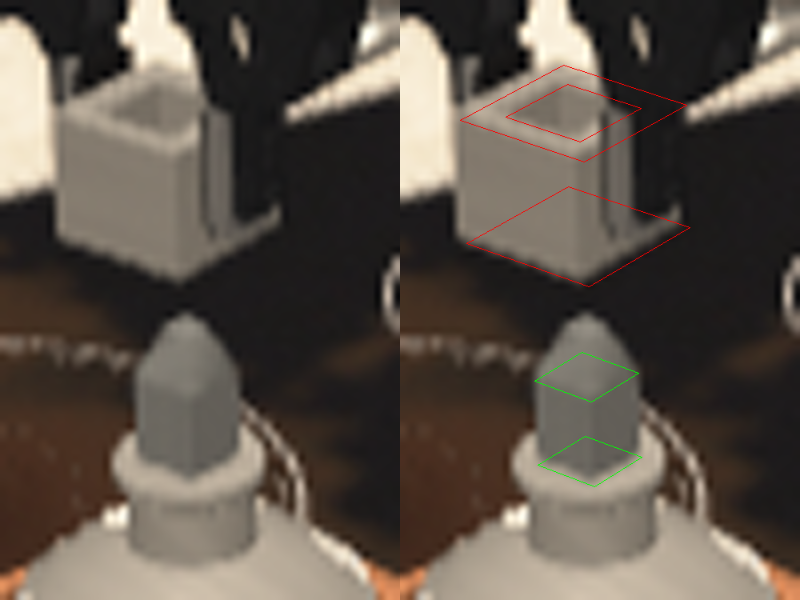

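{"method": "servo_tool", "body": {"plan": [[1.5,-0.5,-3,0,1],[1.5,-0.5,-8,0,1],[1.5,-0.5,-14,0,1],[1.5,-0.5,-20,0,1],[1.5,-0.5,-26,0,1],[1.5,-0.5,-31,0,1],[1.5,-0.5,-36,0,1],[1.5,-0.5,-40,0,1],[1.5,-0.5,-43,0,1],[1.5,-0.5,-43,0,1]]}}

```text
clock: 6.97
position: [0.4685, -0.0615, 0.1558]
tool_rot: [-3.141, 0.001, 0.363]
force: [-0.6, -0.9, -0.8]
grip_width: 0.0419
```

```bash
python3 - <<'E'
from h import *
s=bot.grab_frame("scene")
crop(s,275,190,60,75,8,"pics/j.png")
o=bot.observe();print(o['position'],o['tool_rot'],o['grip_width'],o['force'],o['moment'])
E
```

```text
[ 0.46861268 -0.06156526  0.15611853] [-3.14151592e+00  3.13715075e-04  3.62687842e-01] 0.0412671387924093 [ 0.01618728  0.7938326  -1.0364311 ] [-0.00353975  0.05177329 -0.0101875 ]
```

View pics/j.png

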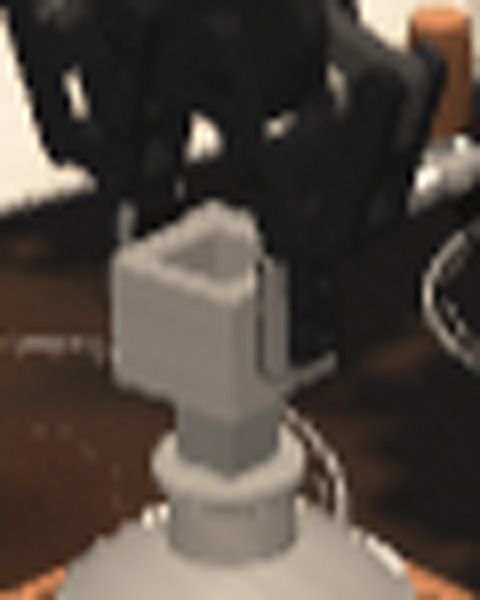

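The hub sits over the spindle taper: the hub spans x 112–335 and the spindle 178–280. Contact force is negligible, so I'll push on down.

{"method": "servo_tool", "body": {"plan": [[0,0,-3,0,1],[0,0,-6,0,1],[0,0,-9,0,1],[0,0,-12,0,1],[0,0,-15,0,1],[0,0,-18,0,1],[0,0,-20,0,1],[0,0,-22,0,1],[0,0,-23.5,0,1],[0,0,-23.5,0,1]]}}

```text
clock: 7.85
position: [0.4686, -0.0615, 0.1326]
tool_rot: [-3.142, 0.0, 0.363]
force: [-0.7, -0.1, -1.1]
grip_width: 0.0412
```

{"method": "servo_tool", "body": {"plan": [[0,0,-0.5,0,1],[0,0,-1,0,1],[0,0,-1.5,0,1],[0,0,-2,0,1],[0,0,-2.5,0,1],[0,0,-3,0,1],[0,0,-3.5,0,1],[0,0,-4,0,1],[0,0,-4,0,1],[0,0,-4,0,1]]}}

```text
clock: 8.68
position: [0.4688, -0.0615, 0.1298]
tool_rot: [-3.141, -0.001, 0.362]
force: [-9.7, 3.5, 31.8]
grip_width: 0.0412
```

```bash
python3 - <<'E'
from h import *
s=bot.grab_frame("scene")
crop(s,275,190,60,75,8,"pics/k.png")
o=bot.observe();print(o['position'],o['tool_rot'],o['grip_width'],o['force'],o['moment'])
E
```

```text
[ 0.46876194 -0.06151775  0.1297549 ] [-3.14068295e+00 -9.72770360e-04  3.62433603e-01] 0.041490399854042966 [-9.42207028  3.21360061 31.8754936 ] [ 0.48049572  2.03733703 -0.0328609 ]
```

View pics/k.png

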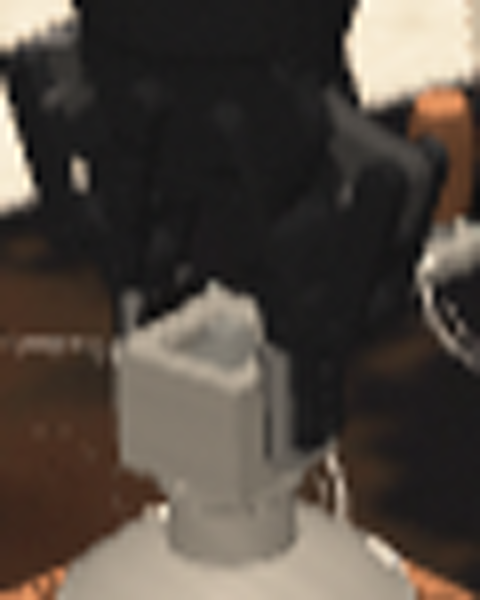

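The contact at TCP z 0.1298 equals the grasp height plus 125 mm, so the hub is on the shoulder. I'll relieve the push and open.

{"method": "servo_tool", "body": {"plan": [[0,0,0.7,0,1],[0,0,1.3,0,1],[0,0,1.5,0,0.4],[0,0,1.5,0,0],[0,0,1.5,0,-0.4],[0,0,1.5,0,-0.8],[0,0,1.5,0,-1],[0,0,1.5,0,-1],[0,0,1.5,0,-1],[0,0,1.5,0,-1]]}}

```text
clock: 9.57
position: [0.4687, -0.0615, 0.1303]
tool_rot: [-3.142, 0.0, 0.363]
force: [0.6, -0.9, -0.8]
grip_width: 0.0854
```

{"method": "servo_tool", "body": {"plan": [[0,0,5,0,-1],[0,0,15,0,-1],[0,0,30,0,-1],[0,0,55,0,-1],[0,0,80,0,-1],[0,0,105,0,-1],[0,0,130,0,-1],[0,0,150,0,-1],[0,0,160,0,-1],[0,0,160,0,-1]]}}

```text
clock: 10.4
position: [0.4694, -0.0617, 0.2925]
tool_rot: [3.141, -0.003, 0.363]
force: [-0.2, -0.1, 0.4]
grip_width: 0.0856
```

```bash
python3 - <<'E'
from h import *
s=bot.grab_frame("scene");cv2.imwrite("pics/s5.png",s)
crop(s,255,190,110,110,5,"pics/l.png")
E
```

```text
(no output)
```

View pics/l.png

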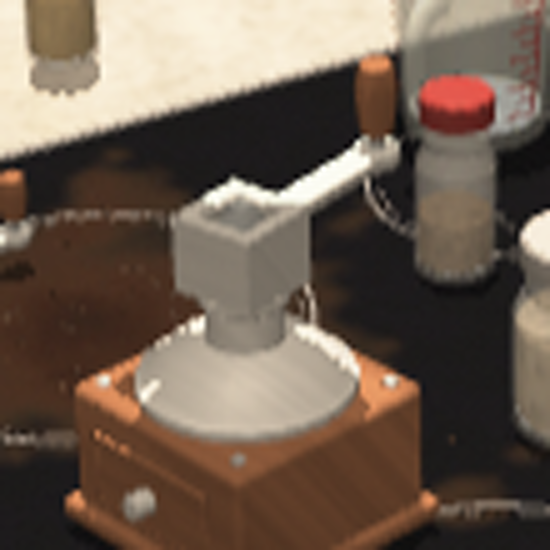

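The crank is level on the spindle with its hub down on the shoulder. I'll move aside for a look from above.

{"method": "servo_tool", "body": {"plan": [[0,-20,5,0,-1],[0,-50,10,0,-1],[0,-85,10,0,-1],[0,-120,10,0,-1],[0,-155,10,0,-1],[0,-190,10,0,-1],[0,-220,10,0,-1],[0,-240,10,0,-1],[0,-250,10,0,-1],[0,-250,10,0,-1]]}}

```text
clock: 11.28
position: [0.4677, -0.3133, 0.2993]
tool_rot: [-3.141, 0.002, 0.36]
force: [-0.0, -1.0, 0.3]
grip_width: 0.0854
```

```bash
python3 - <<'E'
from h import *
s=bot.grab_frame("scene");t=bot.grab_frame("top");cv2.imwrite("pics/s6.png",s);cv2.imwrite("pics/t6.png",t)
H=(.467,-.0612,.363)
out=[]
for n,im,off in(("top",t,(290,205)),("scene",s,(275,200))):
    k=8;a=cv2.resize(im[off[1]:off[1]+90,off[0]:off[0]+75],None,fx=k,fy=k,interpolation=cv2.INTER_CUBIC)
    for w,z in((.042,.125),(.042,.161),(.025,.161)): cv2.polylines(a,[(((proj(n,sq(w,z,*H))-off)+.5)*k-.5).astype(int)],True,(0,0,255),1)
    out.append(a)
cv2.imwrite("pics/m.png",cv2.resize(np.hstack(out),(800,480)))
E
```

```text
(no output)
```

View pics/m.png

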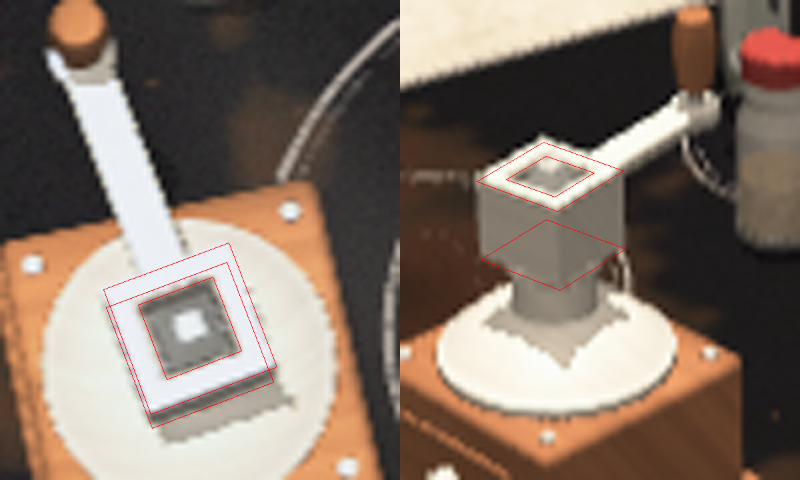

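View pics/t6.png

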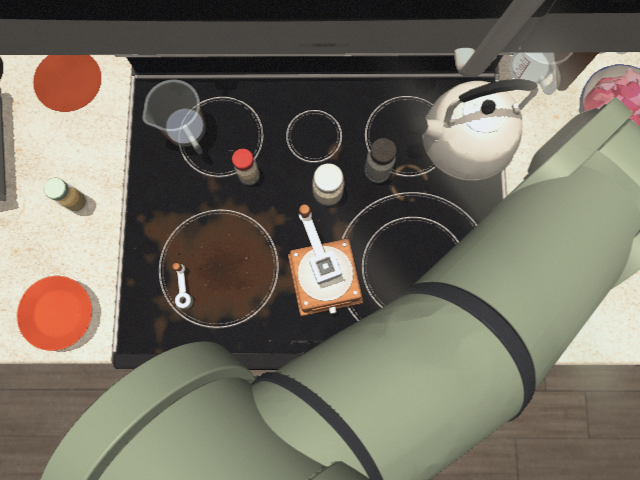

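The model outline for a fully seated hub matches in both views. The spindle tip shows inside the hole, at about (190,325) in the crop. The short crank at (183,300) and the jar at (328,178) have not moved, and the arm touches nothing, so I'm handing in.

```bash
python3 -c "
from workcell import bot
print(bot.job_done(),bot.observe()['clock'])"
```

```text
the job is handed in; nothing more can be done
the job is handed in; nothing more can be done
```

The square-hubbed crank is fully down on the mill's spindle, released, and the job was handed in at about 11.4 s. I gripped it by its free hub faces, turned it about −0.11 rad to match the spindle and pushed it down until it met the shoulder at about 32 N. Then I let go and backed the arm away.

**Last checks:**
- **Seating height:** the hub met the shoulder with the tool 125 mm above the height at which I gripped the crank, which is the expected shoulder height.
- **Fit in the images:** the outline of a fully seated hub matched both camera views to about a pixel, with the spindle visible inside the hole.
- **Other items:** the short crank and the jar are where they started, and the arm touches nothing.

The two cameras disagreed by about 2 mm and 0.06 rad on the spindle's pose. I mainly used the top view, and the hub went on without resistance until it reached the shoulder. No check failed.

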